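Feel out the worn lift-table switch

TASK

Three alike push switches for the prep table's lift stand in the rack, and one of them is worn out. Press them slowly and gently (never more than 20 N on a cap) to feel which snap over and latch: leave the two sound ones latched down in their pockets, and take the one that stays soft out of the rack by its collar and stand it upright in the steel tray.

Things in the scene. Friction and masses are not known exactly. Their poses are not given: they have to be found in the camera images.
- switch_1: Push switch upright in a rack pocket, one of three alike, in unknown order; about 0.2 kg. Upwards: black barrel, 34 mm diameter, 26 long, loose in its hole; knurled steel collar to grip, 44 diameter, 26 to 48 above the origin, resting on the rack; thin stem; black cap, 29 diameter, 8 thick (see plunger). Origin: centre of the barrel's underside, 4 mm above the worktop; z up the axis; yaw of no account.
- press_1 (a joint): Press of switch 1, m: 0 up, 0.008 at its rigid stop. A sound one resists with 5 to 7 N at 2 mm, then less and less; past 4.5 mm it snaps over, runs from the finger to its stop and stays down at 0.008; let go sooner, it springs back. The worn one stays soft: 1.5 N rising to 3 N, no snap, rigid stop at 8 mm, comes back up when let go.
- plunger_1: Plunger of switch 1, with its cap. Origin on the switch's axis, 36 mm above the switch's origin, sinking with the press; z up. It does not tell the cap's height: caps are screwed on differently, the top of an unpressed cap being anywhere from 65 to 74 mm above the switch's origin, so contact must be felt.
- switch_2: Push switch upright in a rack pocket, one of three alike, in unknown order; about 0.2 kg. Upwards: black barrel, 34 mm diameter, 26 long, loose in its hole; knurled steel collar to grip, 44 diameter, 26 to 48 above the origin, resting on the rack; thin stem; black cap, 29 diameter, 8 thick (see plunger). Origin: centre of the barrel's underside, 4 mm above the worktop; z up the axis; yaw of no account.
- press_2 (a joint): Press of switch 2, m: 0 up, 0.008 at its rigid stop. A sound one resists with 5 to 7 N at 2 mm, then less and less; past 4.5 mm it snaps over, runs from the finger to its stop and stays down at 0.008; let go sooner, it springs back. The worn one stays soft: 1.5 N rising to 3 N, no snap, rigid stop at 8 mm, comes back up when let go.
- plunger_2: Plunger of switch 2, with its cap. Origin on the switch's axis, 36 mm above the switch's origin, sinking with the press; z up. It does not tell the cap's height: caps are screwed on differently, the top of an unpressed cap being anywhere from 65 to 74 mm above the switch's origin, so contact must be felt.
- switch_3: Push switch upright in a rack pocket, one of three alike, in unknown order; about 0.2 kg. Upwards: black barrel, 34 mm diameter, 26 long, loose in its hole; knurled steel collar to grip, 44 diameter, 26 to 48 above the origin, resting on the rack; thin stem; black cap, 29 diameter, 8 thick (see plunger). Origin: centre of the barrel's underside, 4 mm above the worktop; z up the axis; yaw of no account.
- press_3 (a joint): Press of switch 3, m: 0 up, 0.008 at its rigid stop. A sound one resists with 5 to 7 N at 2 mm, then less and less; past 4.5 mm it snaps over, runs from the finger to its stop and stays down at 0.008; let go sooner, it springs back. The worn one stays soft: 1.5 N rising to 3 N, no snap, rigid stop at 8 mm, comes back up when let go.
- plunger_3: Plunger of switch 3, with its cap. Origin on the switch's axis, 36 mm above the switch's origin, sinking with the press; z up. It does not tell the cap's height: caps are screwed on differently, the top of an unpressed cap being anywhere from 65 to 74 mm above the switch's origin, so contact must be felt.
- rack: Grey plastic rack fixed to the worktop, 84 x 276 x 30 mm (x, y, z), with three round through holes 37 mm wide in a row along its y axis, at y = -90, 0 and 90 mm. Origin: centre of its underside on the worktop.
- tray_in (a point): Centre of the inner floor (3 mm above the worktop) of the open square steel reject tray, 130 x 130 mm outside, walls 3 mm thick and 20 mm high, fixed to the worktop beside the rack; axes along its sides.
There are look-alikes about, which are no part of the job. Leave any orange look-alike of the switch_3 alone.

How it is judged:
At the end, for the whole second after the job is handed in: Both sound switches stay pressed in over 6.5 mm by themselves, upright, at rest, within 10 mm of where they stood in the rack; the worn one stands upright (0.2 rad), at rest, on the tray's floor, its axis within 50 mm of the tray's centre along either side (x of switch_2 in the frame of tray_in between -0.05 and 0.05 m and y of switch_2 in the frame of tray_in between -0.05 and 0.05 m and z of switch_2 in the frame of tray_in between -0.006 and 0.006 m and angle between switch_2's own z axis and vertical below 0.2 rad and linear speed of each of switch_2, switch_1, switch_3 below 0.03 m/s and value of joint each of press_1, press_3 above 0.0065 m and distance of each of switch_1, switch_3 from where it was at the start of the episode below 0.01 m and angle between each of switch_1, switch_3's own z axis and vertical below 0.1 rad); the robot touches nothing.
It fails at once if a cap is pressed with more than 20 N (switch 1) (contact force between plunger_1 and anything else above 20 N).
It fails at once if a cap is pressed with more than 20 N (switch 2) (contact force between plunger_2 and anything else above 20 N).
It fails at once if a cap is pressed with more than 20 N (switch 3) (contact force between plunger_3 and anything else above 20 N).
It also fails if it takes over 70 s, if anything falls off the work surface, if the arm or the gripper's body presses on something with over 40 N, if the wrist force passes 120 N, or if a joint passes its speed limit or range.

ROBOT

A 7-joint arm with a two-finger parallel gripper is mounted at the origin on a cart in front of the work surface, level with it; the furniture and walls round the work are solid. World frame = base frame: x ahead of the robot, y to its left, z up, the work surface at z = 0. Lengths are in m, angles in rad, forces in N, time in s.
With the tool pointing down it reaches from about 0.425 to 0.95 m from the base axis. Payload 4.7 kg.
Tool frame: the origin (TCP) lies on the centre line of the jaws, within the pads' length; the fingertips stand 17 mm ahead of it and the grasp point (between the pads) lies 2 mm behind it; z points along the fingers, y is the line along which they close (so a half turn about z gives the same grasp; the last joint's range is limited). The gripper opens to 85 mm and grips with 20 to 120 N. Pads are 22 mm wide; open, the fingers measure 114 mm over their backs; the gripper's body (76 mm by 85 mm) begins 54 mm behind the grasp point. The pads swing forward as they close: fully open they stand 13 mm farther back than shut.
Start: joints at [1.124, 0.469, -0.049, 1.532, 0.024, 1.141, -0.082], TCP at [0.274, -0.617, 0.248] pointing down, gripper open.
Joint ranges: [-2.59, 2.59], [-0.33, 1.99], [-1.39, 1.29], [0.1, 2.45], [-1.04, 4.18], [0.21, 1.99], [-2.66, 2.66]. Speed limits (rad/s): [2.57, 2.57, 3.14, 3.14, 3.14, 3.14, 3.14].

INTERFACE

Orientations are given as a unit quaternion [w, x, y, z].
In Python, from workcell import env gives the robot as it stands.
- The arm moves only by the tool servo_tool, never from a script. Its arguments are lists of equal length, an entry for each row: "turn": the turn, a rotation vector about the world's x, y, z in units of 10 degrees (1.0 is 10 degrees), a list of three; "xyz": the shift along the world's x, y, z in units of 50 mm (1.0 is 50 mm), a list of three; "claw": the finger opening in mm, from 0 to 85.4. In form: {"turn": [[ax, ay, az], ...], "xyz": [[dx, dy, dz], ...], "claw": [claw, ...]}. A call has 1 to 12 rows; each row shifts and turns the commanded pose from where the row before left it; what a row does not reach is not made up. A row lasts 1/8 s, in which the tool goes at most 62.5 mm and 10.7 degrees, less where a joint would pass 70% of its speed; a pose out of reach is approached as far as the arm can. A call is refused whole if a number of a shift passes 1 or a number of a turn 1, either way. A call with a gripper value outside its range is refused whole. The fingers move at their own pace and stop on an object; the grip force is fixed at half the most. Time passes only in rows, so rows that do not move let the fingers close. It gives the time, the measured TCP pose, the force, the opening and the grip force at its end, in the units of the state.
- env.observe(): the state, without advancing time (a new reading comes with each control period).
- env.grab_frame(name): name is "scene" or "top" or "wrist"; returns a dict with "image" (384x512x3 uint8, red, green, blue), "fx", "fy", "cx", "cy" (pixels), "k1" (the pictures are not rectified: a ray, as slopes to the right and down, at radius r is drawn at 1 + k1 r^2 times it, then the intrinsics apply), "R" (3x3) and "t" (3): a world point X has camera coordinates R X + t. Camera axes: x right, y down, z forward; pixel columns grow to the right and rows downward; lengths in m; the calibration is good to about 2 mm. A picture is of the moment at which its call begins. There is no depth.
- env.hand_in(): hands the job in; it is judged then, once.
The state is a dict: "clock": time; "joint_positions": joint angles; "joint_vel": joint speeds; "joint_efforts": joint torques, N m; "ee_pos": TCP position; "tool_rot": TCP orientation; "contact_force": force on the tool from outside, world axes, zero at the start; "moment": the same for the moment, N m; "width": finger opening in m; "grip_force": force on a finger pad.
Only numpy, scipy, OpenCV 4.12 (cv2) and the standard library are available. Lean on these libraries where they do the work, as an engineer would, in place of code of your own. Each camera call takes 0.05 s, during which the arm holds its last target. There are 200 camera calls.

## Working session

There is one attempt and no reset: what is moved stays moved. The work goes in short steps, Python scripts to look and compute and a tool call to move; the robot and the scene stay as the last step left them, time stands still between calls to the robot, and variables do not carry over. Pictures are saved under pics/ and viewed, at most 10 in all, crops included, and the job is handed in when it is done.

Besides the shell and the picture viewer there is one more tool, called after ">>>" as a command line: name --argument value ..., lists and objects as JSON in quotes. servo_tool: Moves the arm, as the interface text tells. Its arguments: {"type":"object","properties":{"turn":{"type":"array"},"xyz":{"type":"array"},"claw":{"type":"array"}},"required":["turn","xyz","claw"]}

```bash
mkdir -p pics; cat > h.py <<'E'
import numpy as np, cv2
from workcell import env
def grab(name,fn=None):
    f=env.grab_frame(name)
    if fn: cv2.imwrite('pics/'+fn,cv2.cvtColor(f['image'],cv2.COLOR_RGB2BGR))
    return f
def ray(f,u,v):
    K=np.array([[f['fx'],0,f['cx']],[0,f['fy'],f['cy']],[0,0,1.]])
    p=cv2.undistortPoints(np.array([[[u,v]]],float),K,np.array([f['k1'],0,0,0.]))[0,0]
    R=np.array(f['R']);t=np.array(f['t'])
    return -R.T@t, R.T@np.array([p[0],p[1],1.])
def onz(f,u,v,z):
    c,d=ray(f,u,v); return c+d*(z-c[2])/d[2]
E
python3 - <<'E'
from h import *
s=env.observe(); print({k:np.round(v,3) for k,v in s.items()})
a=grab('top','top0.png');b=grab('scene','scene0.png')
cv2.imwrite('pics/both0.png',cv2.resize(np.hstack([cv2.imread('pics/top0.png')]),(800,600),interpolation=cv2.INTER_CUBIC))
for f in(a,b): print(-np.array(f['R']).T@np.array(f['t']),f['fx'],f['k1'])
E
```

```text
{'clock': np.float64(0.0), 'joint_positions': array([ 1.124,  0.469, -0.049,  1.534,  0.024,  1.141, -0.082]), 'joint_vel': array([ 0.001, -0.   , -0.001,  0.002,  0.   ,  0.002, -0.   ]), 'joint_efforts': array([-1.0000e-03, -5.1031e+01, -4.7000e-02, -2.3771e+01,  1.1000e-02,
        7.0000e-03, -0.0000e+00]), 'ee_pos': array([ 0.274, -0.616,  0.247]), 'tool_rot': array([-0.001,  0.978,  0.207, -0.   ]), 'contact_force': array([ 0.272,  0.311, -0.389]), 'moment': array([-0.014, -0.023,  0.047]), 'grip_force': np.float64(0.0), 'width': np.float64(0.085)}
[ 0.31990229 -0.06861468  1.04850101] 440.6202946243434 0.05010789886285592
[-0.18582614 -1.12418676  0.60762354] 487.8589892194924 -0.05903555030138371
```

View pics/both0.png

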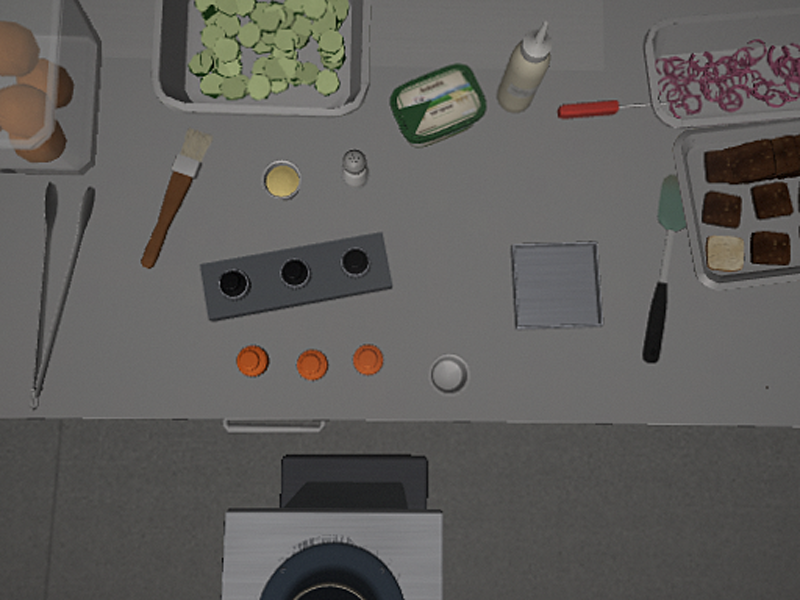

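View pics/scene0.png

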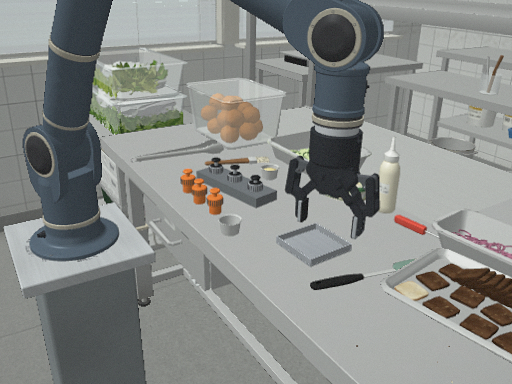

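The three black-capped switches are in the grey rack, at about (233,283), (295,272) and (355,261) in the enlarged top view. The three orange look-alikes, at (252,361), (312,365) and (368,359), are to be left alone. The tray is at (557,285). Next I'll measure the rack and tray.

```bash
cat > loc.py <<'E'
from h import *
f=grab('top'); im=f['image'].astype(int); s=512/800
g=im.sum(2)//3
blur=cv2.GaussianBlur(f['image'],(3,3),0)
print('rack px',im[int(290*s),int(265*s)],'table',im[int(330*s),int(450*s)],'tray',im[int(285*s),int(557*s)])
# rack: bluish-grey darker than table
ref=im[int(290*s),int(265*s)]
m=(np.abs(im-ref).sum(2)<36).astype(np.uint8)
m[g<60]=0
roi=np.zeros_like(m); roi[int(220*s):int(335*s),int(190*s):int(405*s)]=1
m=cv2.morphologyEx(m*roi,cv2.MORPH_OPEN,np.ones((3,3)))
c=max(cv2.findContours(m,0,2)[0],key=cv2.contourArea)
q=cv2.boxPoints(cv2.minAreaRect(c)); P=np.array([onz(f,u,v,.03)for u,v in q])
ctr=P.mean(0); e=[P[1]-P[0],P[2]-P[1]]; L=[np.linalg.norm(x)for x in e]
l=e[int(np.argmax(L))]; l/=np.linalg.norm(l); l*=np.sign(l[1])
print('rack',q.round(1).tolist(),ctr.round(4),L,'dir',l.round(3))
for k in(.09,0,-.09): print('hole',(ctr+k*l).round(4))
# black caps
for (u,v) in((233,283),(295,272),(355,261)):
    u,v=u*s,v*s; r=np.zeros_like(m); cv2.circle(r,(int(u),int(v)),14,1,-1)
    b=((g<55)*r).astype(np.uint8); M=cv2.moments(b,True); uu,vv=M['m10']/M['m00'],M['m01']/M['m00']
    print('cap',round(uu,1),round(vv,1),M['m00'],onz(f,uu,vv,.07).round(4))
# tray
T=np.array([onz(f,u*s,v*s,.02)for u,v in((513,243),(598,240),(602,326),(516,329))]);print('tray',T.round(3).tolist(),T.mean(0).round(4))
cv2.imwrite('pics/crop1.png',cv2.resize(f['image'][135:215,120:395,::-1],None,fx=2.9,fy=2.9,interpolation=cv2.INTER_CUBIC))
E
python3 loc.py
```

```text
rack px [66 68 72] table [110 109 108] tray [ 98 100 104]
rack [[127.19999694824219, 168.89999389648438], [244.3000030517578, 148.10000610351562], [250.5, 182.89999389648438], [133.39999389648438, 203.6999969482422]] [0.4934 0.0636 0.03  ] [np.float64(0.2758560579969302), np.float64(0.08434690625785349)] dir [-0.199  0.98  -0.   ]
hole [0.4755 0.1518 0.03  ]
hole [0.4934 0.0636 0.03  ]
hole [ 0.5113 -0.0246  0.03  ]
cap 149.8 181.4 269.0 [0.4721 0.1456 0.07  ]
cap 188.7 174.3 248.0 [0.4896 0.06   0.07  ]
cap 227.2 167.2 228.0 [ 0.5075 -0.0255  0.07  ]
tray [[0.55, -0.264, 0.02], [0.556, -0.395, 0.02], [0.424, -0.397, 0.02], [0.418, -0.267, 0.02]] [ 0.4869 -0.3309  0.02  ]
```

View pics/crop1.png

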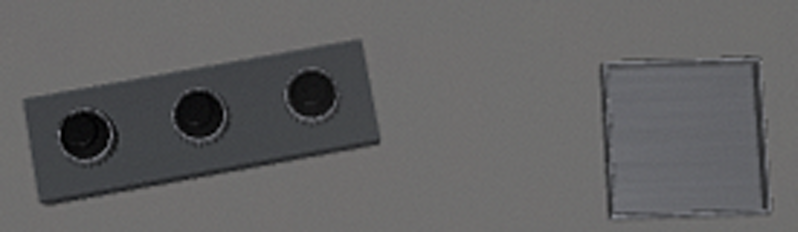

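Both candidates are clear: the black caps are in the grey rack and the orange ones stand in front of it. The tray is on the right. I'll move above the nearest switch with the claw shut and check from close up.

>>> servo_tool --turn '[[0,0,0],[0,0,0],[0,0,0],[0,0,0],[0,0,0],[0,0,0],[0,0,0],[0,0,0],[0,0,0],[0,0,0],[0,0,0],[0,0,0]]' --xyz '[[0.39,0.98,0],[0.39,0.98,0],[0.39,0.98,0],[0.39,0.98,0],[0.39,0.98,0],[0.39,0.98,0],[0.39,0.98,0],[0.39,0.98,0],[0.39,0.98,-0.2],[0.39,0.98,-0.2],[0.39,0.98,-0.2],[0.39,0.98,-0.2]]' --claw '[0,0,0,0,0,0,0,0,0,0,0,0]'

```text
clock: 1.65
ee_pos: [0.5083, -0.0275, 0.208]
tool_rot: [0.0, 0.978, 0.207, 0.0]
contact_force: [-0.3, -1.1, -0.2]
width: 0.0002
grip_force: 0.0
```

>>> servo_tool --turn '[[0,0,0],[0,0,0]]' --xyz '[[0,0,0],[0,0,0]]' --claw '[0,0]'

```text
clock: 1.9
ee_pos: [0.5076, -0.0295, 0.2081]
tool_rot: [0.0, 0.978, 0.207, -0.0]
contact_force: [0.3, -0.6, -0.3]
width: 0.0
grip_force: 0.0
```

```bash
python3 - <<'E'
from h import *
f=grab('wrist','w1.png'); c=-np.array(f['R']).T@np.array(f['t']); print(c)
s=env.observe();print(s['ee_pos'],s['contact_force'],s['tool_rot'])
def proj(p):
    d=np.array(f['R'])@p+np.array(f['t']); x,y=d[:2]/d[2];k=1+f['k1']*(x*x+y*y);return f['fx']*x*k+f['cx'],f['fy']*y*k+f['cy']
for p in((.4755,.1518,.052),(.4934,.0636,.052),(.5113,-.0246,.052)): print(np.round(proj(np.array(p)),1))
E
```

```text
[ 0.57000509 -0.00211766  0.33304059]
[ 0.50756075 -0.0302965   0.20820029] [ 0.15579086 -0.87092096  0.35615001] [ 3.47258376e-04  9.78448294e-01  2.06491387e-01 -3.49864036e-04]
[ 51.3 130. ]
[151.  151.4]
[250.1 172.7]
```

View pics/w1.png

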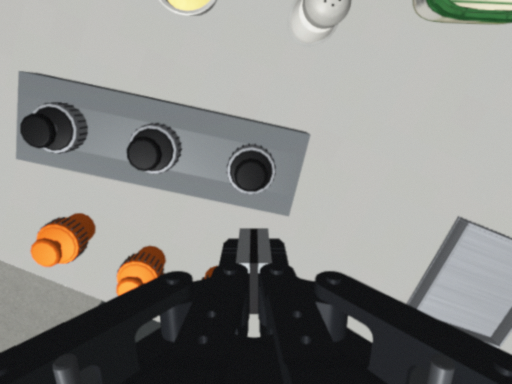

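The near view shows collar tops at about (251,169), (154,148) and (59,128), with their caps leaning outward by parallax. The orange decoys are separate. I'll convert these pixels to world positions.

```bash
python3 - <<'E'
from h import *
f=grab('wrist')
g=f['image'].astype(int).sum(2)//3
for u,v in((251,169.5),(154.5,148.5),(60,127.5)): print(onz(f,u,v,.052).round(4))
for u,v in((251,175),(145,154),(38,130)):
    r=np.zeros(g.shape,np.uint8); cv2.circle(r,(u,v),25,1,-1)
    b=((g<32)*r).astype(np.uint8); b=cv2.morphologyEx(b,cv2.MORPH_OPEN,np.ones((9,9)))
    M=cv2.moments(b,True); p=(M['m10']/M['m00'],M['m01']/M['m00']); print(np.round(p,1),M['m00'],onz(f,*p,.074).round(4))
E
```

```text
[ 0.5143 -0.025   0.052 ]
[0.4972 0.0609 0.052 ]
[0.4811 0.1444 0.052 ]Traceback (most recent call last):
  File "<stdin>", line 8, in <module>
ZeroDivisionError: float division by zero
```

>>> servo_tool --turn '[[0,0,0],[0,0,0],[0,0,0],[0,0,0],[0,0,0],[0,0,0]]' --xyz '[[0.09,0.1,-0.6],[0,0,-0.6],[0,0,-0.6],[0,0,-0.36],[0,0,0],[0,0,0]]' --claw '[0,0,0,0,0,0]'

```text
clock: 2.75
ee_pos: [0.513, -0.0247, 0.1012]
tool_rot: [0.0, 0.978, 0.207, 0.001]
contact_force: [0.7, -0.7, -0.4]
width: 0.0001
grip_force: 0.0
```

>>> servo_tool --turn '[[0,0,0],[0,0,0],[0,0,0]]' --xyz '[[0,0,-0.04],[0,0,0],[0,0,0]]' --claw '[0,0,0]'

```text
clock: 3.12
ee_pos: [0.5126, -0.0239, 0.0987]
tool_rot: [0.0, 0.978, 0.207, 0.0]
contact_force: [-0.2, -0.2, 0.6]
width: 0.0001
grip_force: 0.0
```

>>> servo_tool --turn '[[0,0,0],[0,0,0],[0,0,0]]' --xyz '[[0,0,-0.04],[0,0,-0.04],[0,0,0]]' --claw '[0,0,0]'

```text
clock: 3.5
ee_pos: [0.5123, -0.0239, 0.0941]
tool_rot: [-0.0, 0.978, 0.207, -0.0]
contact_force: [0.9, -0.2, -0.3]
width: 0.0001
grip_force: 0.0
```

>>> servo_tool --turn '[[0,0,0],[0,0,0],[0,0,0]]' --xyz '[[0,0,-0.04],[0,0,0],[0,0,0]]' --claw '[0,0,0]'

```text
clock: 3.88
ee_pos: [0.5124, -0.0239, 0.0923]
tool_rot: [0.0, 0.978, 0.207, 0.0]
contact_force: [-1.2, 0.6, -0.1]
width: 0.0
grip_force: 0.0
```

>>> servo_tool --turn '[[0,0,0],[0,0,0],[0,0,0]]' --xyz '[[0,0,-0.04],[0,0,0],[0,0,0]]' --claw '[0,0,0]'

```text
clock: 4.25
ee_pos: [0.5124, -0.024, 0.0903]
tool_rot: [0.0, 0.978, 0.207, 0.0]
contact_force: [-0.3, -0.1, 0.3]
width: 0.0
grip_force: 0.0
```

>>> servo_tool --turn '[[0,0,0],[0,0,0],[0,0,0]]' --xyz '[[0,0,-0.03],[0,0,0],[0,0,0]]' --claw '[0,0,0]'

```text
clock: 4.62
ee_pos: [0.5124, -0.024, 0.0888]
tool_rot: [0.0, 0.978, 0.207, 0.0]
contact_force: [-0.3, -0.1, 0.6]
width: -0.0003
grip_force: 0.1
```

>>> servo_tool --turn '[[0,0,0],[0,0,0],[0,0,0]]' --xyz '[[0,0,-0.03],[0,0,0],[0,0,0]]' --claw '[0,0,0]'

```text
clock: 5.0
ee_pos: [0.5126, -0.0239, 0.0877]
tool_rot: [0.0, 0.978, 0.207, 0.0]
contact_force: [-1.7, -0.1, 4.3]
width: 0.0002
grip_force: 2.5
```

>>> servo_tool --turn '[[0,0,0],[0,0,0],[0,0,0]]' --xyz '[[0,0,-0.03],[0,0,0],[0,0,0]]' --claw '[0,0,0]'

```text
clock: 5.38
ee_pos: [0.5126, -0.0239, 0.0863]
tool_rot: [0.0, 0.978, 0.207, 0.0]
contact_force: [-1.7, -0.4, 7.5]
width: 0.0004
grip_force: 3.3
```

Sound so far: 7.5 N at about 2.4 mm. I'll press on past 4.5 mm.

>>> servo_tool --turn '[[0,0,0],[0,0,0],[0,0,0],[0,0,0]]' --xyz '[[0,0,-0.02],[0,0,-0.02],[0,0,-0.02],[0,0,0]]' --claw '[0,0,0,0]'

```text
clock: 5.88
ee_pos: [0.5122, -0.0239, 0.0824]
tool_rot: [-0.0, 0.978, 0.207, -0.0]
contact_force: [0.2, -0.0, -0.1]
width: 0.0
grip_force: 0.0
```

It snapped over: the force dropped to 0 at about 6.5 mm. On to the middle one.

>>> servo_tool --turn '[[0,0,0],[0,0,0],[0,0,0],[0,0,0],[0,0,0],[0,0,0]]' --xyz '[[0,0,0.4],[-0.12,0.58,0],[-0.12,0.58,0],[-0.12,0.56,0],[0,0,-0.12],[0,0,0]]' --claw '[0,0,0,0,0,0]'

```text
clock: 6.62
ee_pos: [0.4941, 0.0611, 0.0962]
tool_rot: [0.0, 0.978, 0.207, -0.001]
contact_force: [-0.3, -0.9, -0.2]
width: 0.0001
grip_force: 0.0
```

>>> servo_tool --turn '[[0,0,0],[0,0,0],[0,0,0]]' --xyz '[[0,0,-0.03],[0,0,0],[0,0,0]]' --claw '[0,0,0]'

```text
clock: 7.0
ee_pos: [0.4946, 0.0616, 0.0953]
tool_rot: [0.0, 0.978, 0.207, 0.0]
contact_force: [0.4, -0.3, -0.4]
width: 0.0
grip_force: 0.0
```

>>> servo_tool --turn '[[0,0,0],[0,0,0],[0,0,0]]' --xyz '[[0,0,-0.03],[0,0,0],[0,0,0]]' --claw '[0,0,0]'

```text
clock: 7.38
ee_pos: [0.4947, 0.0619, 0.0941]
tool_rot: [0.0, 0.978, 0.207, 0.0]
contact_force: [0.0, -1.2, 2.0]
width: 0.0002
grip_force: 1.2
```

Contact may have started at about 0.0945, so I'll take small steps from here.

>>> servo_tool --turn '[[0,0,0],[0,0,0],[0,0,0]]' --xyz '[[0,0,-0.03],[0,0,0],[0,0,0]]' --claw '[0,0,0]'

```text
clock: 7.75
ee_pos: [0.4948, 0.0619, 0.0927]
tool_rot: [0.0, 0.978, 0.207, 0.0]
contact_force: [-1.0, -2.1, 6.6]
width: 0.0001
grip_force: 3.0
```

>>> servo_tool --turn '[[0,0,0],[0,0,0],[0,0,0]]' --xyz '[[0,0,-0.03],[0,0,0],[0,0,0]]' --claw '[0,0,0]'

```text
clock: 8.12
ee_pos: [0.4947, 0.0619, 0.091]
tool_rot: [0.0, 0.978, 0.207, 0.0]
contact_force: [0.4, -1.9, 3.9]
width: 0.0001
grip_force: 2.2
```

>>> servo_tool --turn '[[0,0,0],[0,0,0],[0,0,0]]' --xyz '[[0,0,-0.02],[0,0,-0.02],[0,0,0]]' --claw '[0,0,0]'

```text
clock: 8.5
ee_pos: [0.4938, 0.0623, 0.0883]
tool_rot: [-0.0, 0.978, 0.208, -0.001]
contact_force: [0.0, 0.5, 0.1]
width: 0.0
grip_force: 0.0
```

The middle one snapped too. The left one should be the worn one, so I'll feel it to confirm.

>>> servo_tool --turn '[[0,0,0],[0,0,0],[0,0,0],[0,0,0],[0,0,0],[0,0,0]]' --xyz '[[0,0,0.28],[-0.12,0.58,0],[-0.12,0.58,0],[-0.1,0.56,0],[0,0,-0.12],[0,0,0]]' --claw '[0,0,0,0,0,0]'

```text
clock: 9.25
ee_pos: [0.4773, 0.1471, 0.0967]
tool_rot: [0.0, 0.978, 0.207, -0.0]
contact_force: [-0.8, 0.0, -0.1]
width: -0.0
grip_force: 0.0
```

>>> servo_tool --turn '[[0,0,0],[0,0,0],[0,0,0]]' --xyz '[[0,0,-0.05],[0,0,0],[0,0,0]]' --claw '[0,0,0]'

```text
clock: 9.62
ee_pos: [0.4776, 0.1476, 0.0943]
tool_rot: [0.0, 0.978, 0.207, 0.0]
contact_force: [0.6, 0.4, -0.6]
width: 0.0002
grip_force: 0.0
```

>>> servo_tool --turn '[[0,0,0],[0,0,0],[0,0,0]]' --xyz '[[0,0,-0.05],[0,0,0],[0,0,0]]' --claw '[0,0,0]'

```text
clock: 10.0
ee_pos: [0.4777, 0.148, 0.092]
tool_rot: [0.0, 0.978, 0.207, 0.0]
contact_force: [0.0, -0.2, 1.9]
width: -0.0001
grip_force: 0.8
```

>>> servo_tool --turn '[[0,0,0],[0,0,0],[0,0,0]]' --xyz '[[0,0,-0.03],[0,0,0],[0,0,0]]' --claw '[0,0,0]'

```text
clock: 10.38
ee_pos: [0.4777, 0.148, 0.0904]
tool_rot: [0.0, 0.978, 0.207, 0.0]
contact_force: [1.2, -0.8, 2.0]
width: -0.0001
grip_force: 0.9
```

>>> servo_tool --turn '[[0,0,0],[0,0,0],[0,0,0]]' --xyz '[[0,0,-0.03],[0,0,0],[0,0,0]]' --claw '[0,0,0]'

```text
clock: 10.75
ee_pos: [0.4776, 0.1481, 0.0889]
tool_rot: [0.0, 0.978, 0.207, 0.0]
contact_force: [1.5, -0.9, 1.9]
width: 0.0001
grip_force: 1.1
```

Soft: about 2 N, flat with depth. I'll raise, open and look before grasping.

>>> servo_tool --turn '[[0,0,0],[0,0,0],[0,0,0],[0,0,0],[0,0,0],[0,0,0]]' --xyz '[[0,0,0.4],[0,0,0.8],[0,0,0.8],[0,0,0],[0,0,0],[0,0,0]]' --claw '[0,0,72,72,72,72]'

```text
clock: 11.5
ee_pos: [0.4764, 0.1477, 0.1874]
tool_rot: [0.0, 0.978, 0.207, -0.002]
contact_force: [-0.3, -0.8, -0.3]
width: 0.071
grip_force: 0.0
```

```bash
python3 - <<'E'
from h import *
f=grab('wrist','w2.png'); s=env.observe();print(s['ee_pos'],s['width'])
def proj(p):
    d=np.array(f['R'])@p+np.array(f['t']); x,y=d[:2]/d[2];k=1+f['k1']*(x*x+y*y);return f['fx']*x*k+f['cx'],f['fy']*y*k+f['cy']
print(np.round(proj(np.array([.4777,.148,.052])),1))
im=cv2.imread('pics/w2.png')
pts=np.array([proj(np.array([.4777+.022*np.cos(a),.148+.022*np.sin(a),.052])) for a in np.linspace(0,6.28,60)]).astype(int)
cv2.polylines(im,[pts],True,(0,0,255),1); cv2.imwrite('pics/w2b.png',im)
E
```

```text
[0.47653821 0.14779583 0.18747396] 0.07216777027206102
[253.9 182.4]
```

View pics/w2b.png

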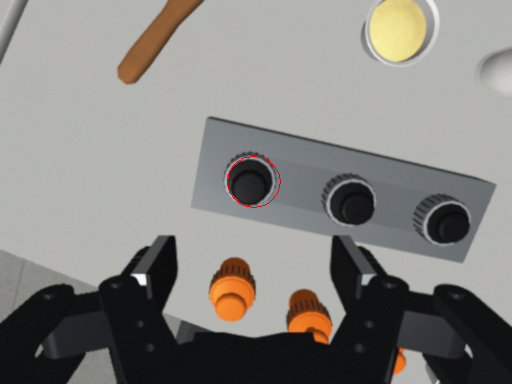

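The red predicted ring at (254,182) against the real collar at (250,180) is about 3 mm off, so I'll correct and descend. The middle and right caps are visibly lower.

>>> servo_tool --turn '[[0,0,0],[0,0,0],[0,0,0],[0,0,0],[0,0,0],[0,0,0],[0,0,0],[0,0,0]]' --xyz '[[0.02,0.06,-0.3],[0,0,-0.6],[0,0,-0.6],[0,0,-0.5],[0,0,-0.4],[0,0,-0.26],[0,0,-0.16],[0,0,0]]' --claw '[72,72,72,72,72,72,72,72]'

```text
clock: 12.55
ee_pos: [0.4782, 0.1511, 0.0474]
tool_rot: [0.0, 0.978, 0.207, -0.0]
contact_force: [-0.0, -0.8, 0.3]
width: 0.072
grip_force: 0.0
```

>>> servo_tool --turn '[[0,0,0],[0,0,0],[0,0,0],[0,0,0],[0,0,0],[0,0,0],[0,0,0],[0,0,0]]' --xyz '[[0,0,0],[0,0,0],[0,0,0],[0,0,0],[0,0,0],[0,0,0],[0,0,0],[0,0,0]]' --claw '[60,54,48,44,40,36,36,36]'

```text
clock: 13.55
ee_pos: [0.4785, 0.1515, 0.0485]
tool_rot: [-0.0, 0.978, 0.207, 0.0]
contact_force: [-1.0, -0.0, 6.6]
width: 0.042
grip_force: 60.0
```

>>> servo_tool --turn '[[0,0,0],[0,0,0],[0,0,0],[0,0,0],[0,0,0],[0,0,0],[0,0,0],[0,0,0]]' --xyz '[[0,0,0.1],[0,0,0.2],[0,0,0.4],[0,0,0.5],[0,0,0.6],[0,0,0.5],[0,0,0.2],[0,0,0]]' --claw '[36,36,36,36,36,36,36,36]'

```text
clock: 14.55
ee_pos: [0.4785, 0.1509, 0.1731]
tool_rot: [0.0, 0.978, 0.207, 0.0]
contact_force: [-0.6, -0.4, -2.0]
width: 0.042
grip_force: 61.2
```

```bash
python3 - <<'E'
from h import *
grab('scene','s2.png'); im=cv2.imread('pics/s2.png')[90:300,120:420]
cv2.imwrite('pics/s2b.png',cv2.resize(im,None,fx=2.6,fy=2.6,interpolation=cv2.INTER_CUBIC))
s=env.observe();print(s['ee_pos'],s['width'],s['contact_force'])
E
```

```text
[0.47800651 0.1507123  0.17236341] 0.04212095057810965 [ 0.59435206 -0.16012814 -2.51113772]
```

View pics/s2b.png

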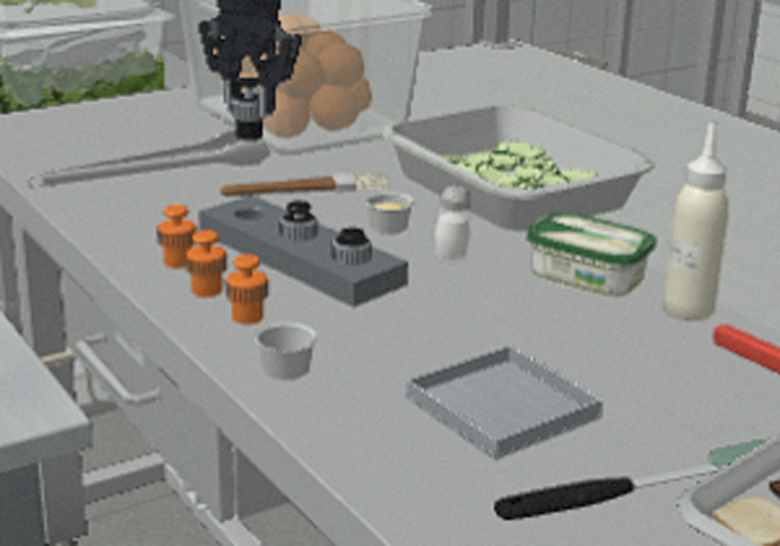

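The worn switch hangs upright in the jaws at about (248,115). Its hole is empty at (248,213), and the two latched switches are in place. Moving to the tray.

>>> servo_tool --turn '[[0,0,0],[0,0,0],[0,0,0],[0,0,0],[0,0,0],[0,0,0],[0,0,0],[0,0,0],[0,0,0],[0,0,0],[0,0,0],[0,0,0]]' --xyz '[[0.02,-0.4,0],[0.02,-0.8,0],[0.02,-0.95,0],[0.02,-0.95,0],[0.02,-0.95,0],[0.02,-0.95,0],[0.02,-0.95,0],[0.02,-0.95,0],[0.02,-0.95,0],[0,-0.9,0],[0,-0.6,0],[0,-0.28,0]]' --claw '[36,36,36,36,36,36,36,36,36,36,36,36]'

```text
clock: 16.1
ee_pos: [0.4862, -0.332, 0.1711]
tool_rot: [-0.001, 0.979, 0.206, -0.001]
contact_force: [0.5, -0.2, -2.6]
width: 0.0419
grip_force: 61.4
```

>>> servo_tool --turn '[[0,0,0],[0,0,0],[0,0,0],[0,0,0],[0,0,0],[0,0,0],[0,0,0],[0,0,0]]' --xyz '[[0,0,-0.3],[0,0,-0.5],[0,0,-0.5],[0,0,-0.5],[0,0,-0.3],[0,0,-0.16],[0,0,0],[0,0,0]]' --claw '[36,36,36,36,36,36,36,36]'

```text
clock: 17.1
ee_pos: [0.488, -0.3307, 0.0606]
tool_rot: [0.001, 0.978, 0.207, 0.001]
contact_force: [0.4, 0.6, -2.0]
width: 0.0419
grip_force: 61.4
```

Still about 13 mm to go, so I'll lower until I feel the floor.

>>> servo_tool --turn '[[0,0,0],[0,0,0],[0,0,0],[0,0,0],[0,0,0],[0,0,0]]' --xyz '[[0,0,-0.08],[0,0,-0.08],[0,0,-0.05],[0,0,-0.02],[0,0,0],[0,0,0]]' --claw '[36,36,36,36,36,36]'

```text
clock: 17.85
ee_pos: [0.4875, -0.3305, 0.0484]
tool_rot: [0.0, 0.978, 0.207, 0.0]
contact_force: [0.3, 0.0, -2.9]
width: 0.042
grip_force: 61.4
```

>>> servo_tool --turn '[[0,0,0],[0,0,0],[0,0,0]]' --xyz '[[0,0,-0.03],[0,0,0],[0,0,0]]' --claw '[36,36,36]'

```text
clock: 18.23
ee_pos: [0.4877, -0.3306, 0.0476]
tool_rot: [0.0, 0.978, 0.207, 0.0]
contact_force: [-2.0, 1.0, 5.5]
width: 0.0418
grip_force: 62.1
```

The floor is felt, as the force changed from -2.9 to +5.5 N. Releasing and lifting off.

>>> servo_tool --turn '[[0,0,0],[0,0,0],[0,0,0],[0,0,0],[0,0,0],[0,0,0],[0,0,0],[0,0,0],[0,0,0],[0,0,0],[0,0,0],[0,0,0]]' --xyz '[[0,0,0.02],[0,0,0],[0,0,0],[0,0,0],[0,0,0],[0,0,0.1],[0,0,0.3],[0,0,0.6],[0,0,0.8],[0,0,0.8],[0,0,0.5],[0,0,0]]' --claw '[40,46,54,64,72,72,72,72,72,72,72,72]'

```text
clock: 19.73
ee_pos: [0.4888, -0.3311, 0.2062]
tool_rot: [0.002, 0.978, 0.207, 0.002]
contact_force: [0.3, -0.2, -0.2]
width: 0.0721
grip_force: 0.0
```

```bash
python3 - <<'E'
from h import *
grab('scene','s3.png'); im=cv2.imread('pics/s3.png')[90:300,120:420]
cv2.imwrite('pics/s3b.png',cv2.resize(im,None,fx=2.6,fy=2.6,interpolation=cv2.INTER_CUBIC))
s=env.observe();print(s['ee_pos'],s['width'],s['contact_force'],s['clock'])
E
```

```text
[ 0.48776917 -0.33059756  0.20430349] 0.07205267054261445 [-0.25418438 -0.37965153 -0.95981046] 19.775
```

View pics/s3b.png

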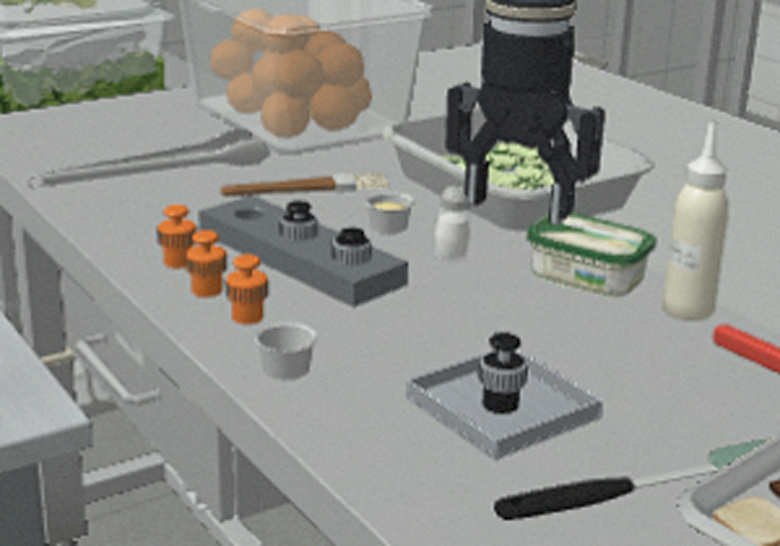

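The worn switch stands upright mid-tray at (503,375). The two latched switches sit low in the rack at (298,220) and (351,246), and the gripper is clear of everything.

```bash
python3 -c "
from workcell import env
print(env.hand_in())"
```

```text
the job is handed in; nothing more can be done
None
```

The job is handed in: the middle and right switches snapped over and are latched down in the rack, and the soft one (left pocket) stands upright in the middle of the steel tray; no verdict came back.

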